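# Offer a drawer pull up to a freshly painted drawer front

## Robot

A 7-joint arm with a two-finger parallel gripper is mounted at the origin on the work surface. World frame = base frame: x ahead of the robot, y to its left, z up, the work surface at z = 0. Lengths are in m, angles in rad, forces in N, time in s.
With the tool pointing down it reaches from about 0.4 to 0.85 m from the base axis. Payload 10.4 kg.
Tool frame: the origin (TCP) lies between the finger pads; the fingertips stand 22 mm ahead of it and the grasp point (between the pads) lies 3 mm ahead of it (r.nose_length is the distance from the TCP to the fingertips, in m); z points along the fingers, y is the line along which they close (so a half turn about z gives the same grasp; the last joint's range is limited). The gripper opens to 87 mm and grips with 3 to 60 N. Pads are 19 mm wide; open, the fingers measure 117 mm over their backs; the gripper's body (75 mm by 190 mm) begins 51 mm behind the grasp point.
Start: joints at [-1.247, 0.332, -0.065, 1.46, 0.022, 1.35, -0.088], TCP at [0.212, 0.588, 0.245] pointing down, gripper open.
Joint ranges: [-2.6, 2.6], [-0.5, 2.12], [-1.47, 1.34], [0.16, 2.42], [-1.27, 4.41], [0.06, 2.06], [-2.6, 2.6]. Speed limits (rad/s): [2.22, 2.22, 2.79, 2.79, 3.14, 3.14, 3.14].

## Interface

Orientations are given as a unit quaternion [x, y, z, w].
In Python, from bench import readout, cams, r gives the robot as it stands. The module is installed in compiled form; this text tells all that it offers.
- The arm moves only by the tool step_arm, never from a script. Its argument "deltas" is a list that holds one entry, the list of rows, each a list of 7 numbers: the turn, a rotation vector about the tool's x, y, z in rad, then the shift along the tool's x, y, z in m, then the opening in per cent of the stroke, from 0 (shut) to 100 (fully open). A call has 1 to 20 rows; each row is the pose to reach, as a shift and turn from the pose commanded when the call began, along the tool's axes at that moment; what a row does not reach only later rows make up. A row lasts 1/8 s, in which the tool goes at most 62.5 mm and 10.7 degrees, less where a joint would pass 70% of its speed; a pose out of reach is approached as far as the arm can. A call with a gripper value outside its range is refused whole. The fingers move at their own pace and stop on an object; "squeeze" is the grip in N (left out, the last holds). Time passes only in rows, so rows that repeat a pose let the fingers close. It gives the time, the measured TCP pose, the force, the opening and the grip force at its end, in the units of the state.
- readout.read_state(): the state, without advancing time (a new reading comes with each control period).
- cams.camera(name): name is "scene" or "side" or "wrist"; returns a dict with "img" (420x560x3 uint8, red, green, blue), "fx", "fy", "cx", "cy" (pixels), "origin" and "rotation" of the camera in the world; the wrist camera has in their place "T_tool_cam" (4x4, takes a point from camera to tool coordinates, whose origin is the TCP and whose axes are the flange's). Camera axes: x right, y up, looking along -z (the intrinsics and any distortion apply to the point x, -y, -z); pixel columns grow to the right and rows downward; lengths in m; the calibration is good to about 2 mm. A picture is of the moment at which its call begins: read the wrist's pose just before it. There is no depth.
- r.close_job(): hands the job in; it is judged then, once.
The state is a dict: "time": time; "joint_positions": joint angles; "joint_vel": joint speeds; "joint_torque": joint torques, N m; "ee_pos": TCP position; "eef_rot": TCP orientation; "ft_force": force on the tool from outside, world axes, zero at the start; "torque": the same for the moment, N m; "width": finger opening in m; "grip_force": force on a finger pad.
Only numpy, scipy, OpenCV 4.12 (cv2) and the standard library are available. Lean on these libraries where they do the work, as an engineer would, in place of code of your own. Each camera call takes 0.05 s, during which the arm holds its last target. There are 200 camera calls.

## Task

First press both brass threaded inserts fully home in the painted drawer front. Then take the drawer pull whose screw holes match their spacing (the longer one) by its handle and hold it level, hovering about 15 mm above the inserts with its two holes lined up over the two threaded holes, without it ever touching the inserts or the fresh paint; finish while still holding it there, still. Leave the other pull, the tin, the sanding block and the brush alone.

Things in the scene. Friction and masses are not known exactly. Their poses are not given: they have to be found in the camera images.
- panel: Green-painted drawer front lying face up on two wooden battens, fixed to the bench: 150 mm along its x, 300 mm along its y (long way). Origin on the bench under its centre, z up. Its painted face is 40 mm above the bench; a moulding 14 mm wide runs round its edge, 5 mm higher than the face. Yaw within about 25 degrees.
- insert_a (a joint): How far the first insert is pressed in, in m: 0 = top of its flange 11 mm above the painted face, 0.008 = fully home, flange (3 mm thick) seated on the face; starts at 0 to 0.003. It slides straight down against about 6 N of friction, stops hard at 0.008 and stays where it is left.
- insert_b (a joint): The same for the second insert.
- insert_a_top (a point): Centre of the flange top of the first brass threaded insert (flange 22 mm across, dark 8 mm threaded hole in its middle). It moves with the insert. It lies on the panel's long centre line at panel y = +64 mm; 43 mm above the bench when home.
- insert_b_top (a point): The same for the second insert, at panel y = -64 mm; the two are 128 mm apart.
- pull_long: The longer steel drawer pull, loose on the bench, about 0.13 to 0.25 kg: flat backplate 32 mm (x) by 152 mm (y) by 4 mm thick with an 8 mm screw hole near each end, and a bow handle on top. The handle's bar is 10 mm wide (x) and 10 mm high, 88 mm long along y, its middle 35 mm and its top 40 mm above the plate's underside, on two 10 mm posts at its ends. Origin at the centre of the plate's underside, z up. The two ends are alike, so either may go over either insert.
- pull_long_hole0 (a point): Centre of one screw hole on the underside of the long pull's plate, at its y = -64 mm.
- pull_long_hole1 (a point): Centre of the other screw hole on the underside, at its y = +64 mm.
- pull_long_grip (a point): Middle of the long pull's handle bar, 35 mm above the plate's underside.
- pull_short: The shorter steel pull, alike but with its plate 104 mm long, bar 50 mm long and holes 80 mm apart: does not fit, leave it. The two pulls lie about 120 to 220 mm apart on the robot's right (which is nearer varies).
- tin: Bystander: paint tin 80 mm across, 100 mm tall, standing beyond the work. Origin at the centre of its base.
- block: Bystander: cork sanding block 65 x 100 x 35 mm high. Origin at the centre of its underside.
- brush: Bystander: paint brush lying flat, beyond the drawer front. Origin on its underside.
Things that resemble listed ones, but are neither listed nor needed, are in the scene too. Leave any purple look-alike of the pull_long alone.

How it is judged:
On the way:
1. both inserts are pressed home (to within 1.5 mm) before the long pull is taken (value of joint each of insert_a, insert_b above 0.0065 m and distance of pull_long from where it was at the start of the episode below 0.03 m), for 0.1 s.
At the end, for the whole second after the job is handed in: Both inserts are home to within 1.5 mm; the long pull is held still in the fingers, touching neither panel nor inserts, level to within about 7 degrees, each of its holes within 4 mm sideways of one of the threaded holes, and the underside of its plate 5 to 30 mm above the flange tops at both holes (value of joint each of insert_a, insert_b above 0.0065 m and ((horizontal distance between pull_long_hole0 and insert_a_top below 0.004 m and horizontal distance between pull_long_hole1 and insert_b_top below 0.004 m) or (horizontal distance between pull_long_hole1 and insert_a_top below 0.004 m and horizontal distance between pull_long_hole0 and insert_b_top below 0.004 m)) and height (world z) of pull_long_hole0 between 0.048 and 0.073 m and height (world z) of pull_long_hole1 between 0.048 and 0.073 m and angle between pull_long's own z axis and vertical below 0.12 rad and linear speed of pull_long below 0.02 m/s and contact force between the fingers and pull_long above 1 N and contact force between pull_long and panel below 0.05 N); the arm keeps its last pose, push and grip.
It fails at once if the long pull touches the drawer front or its inserts (contact force between pull_long and panel above 1 N).
It fails at once if a bystander (short pull, tin, sanding block, brush) is moved more than 30 mm (distance of any of pull_short, tin, block, brush from where it was at the start of the episode above 0.03 m).
It also fails if it takes over 54 s, if anything falls off the work surface, if the arm or the gripper's body presses on something with over 40 N, if the wrist force passes 120 N, or if a joint passes its speed limit or range.

## Working session

There is one attempt and no reset: what is moved stays moved. The work goes in short steps, Python scripts to look and compute and a tool call to move; the robot and the scene stay as the last step left them, time stands still between calls to the robot, and variables do not carry over. Pictures are saved under pics/ and viewed, at most 10 in all, crops included, and the job is handed in when it is done.

Besides the shell and the picture viewer there is one more tool, called after "Call:" as name([rows], argument=value, ...), one row to a line, values as JSON. step_arm: Moves the arm, as the interface text tells. Its arguments: {"type":"object","properties":{"deltas":{"type":"array"},"squeeze":{"type":"number"}},"required":["deltas"]}

```bash
mkdir -p pics
cat > h.py <<'E'
import numpy as np, cv2
from bench import readout, cams, r
from scipy.spatial.transform import Rotation as R
def shot(n,f):
    s=readout.read_state(); c=cams.camera(n); cv2.imwrite('pics/'+f,c['img'][:,:,::-1])
    if 'T_tool_cam' in c:
        T=np.eye(4);T[:3,:3]=R.from_quat(s['eef_rot']).as_matrix();T[:3,3]=s['ee_pos'];T=T@np.array(c['T_tool_cam'])
        c['origin']=T[:3,3];c['rotation']=T[:3,:3]
    c=dict(c);np.save('pics/'+f+'.npy',{k:c[k] for k in c if k!='img'},allow_pickle=True)
    return c
def load(f): return np.load('pics/'+f+'.npy',allow_pickle=True).item()
def px(c,u,v,z):
    d=np.array([(u-c['cx'])/c['fx'],-(v-c['cy'])/c['fy'],-1]);d=np.array(c['rotation'])@d
    o=np.array(c['origin']);return o+d*(z-o[2])/d[2]
E
python3 - <<'E'
from h import *
a=shot('scene','s0.png');b=shot('side','d0.png');c=shot('wrist','w0.png')
print({k:a[k] for k in a if k!='img'},b['origin'],c['origin'],c['rotation'],c.keys())
print(readout.read_state())
E
```

```text
{'fx': 391.0956211173432, 'fy': 391.0956211173432, 'cx': 277.12840512992835, 'cy': 208.4839884430668, 'origin': array([ 0.96738912, -0.57245508,  0.52132824]), 'rotation': array([0.45060834, 0.16274474, 0.29896008, 0.82528125])} [0.48369154 0.66373849 0.5805081 ] [0.14509683 0.6117672  0.38407049] [[ 3.39725251e-01 -9.07981174e-01 -2.45269120e-01]
 [ 9.40524305e-01  3.27724353e-01  8.95029620e-02]
 [-8.86340952e-04 -2.61087984e-01  9.65314601e-01]] dict_keys(['img', 'fx', 'fy', 'cx', 'cy', 'T_tool_cam', 'origin', 'rotation'])
{'time': 0.15, 'joint_positions': array([-1.24662876,  0.33268447, -0.06473839,  1.46073998,  0.0215956 ,
        1.34988858, -0.08851108]), 'joint_vel': array([-9.79482924e-05, -7.47522289e-04, -4.96802914e-06, -2.89842917e-03,
        1.80215121e-03, -3.20041848e-04, -1.46547700e-03]), 'joint_torque': array([ 1.65476427e-03, -6.23628330e+01,  2.52409454e-02, -3.90142286e+01,
       -6.13462133e-02,  3.72994796e-02,  8.29084138e-05]), 'ee_pos': array([0.21229877, 0.58755831, 0.24396718]), 'eef_rot': array([ 1.72496174e-01,  9.85010054e-01, -5.07099981e-04, -7.48916318e-05]), 'ft_force': array([ 0.26164797,  0.00625345, -0.60912914]), 'torque': array([-0.00641846, -0.02268959, -0.00226562]), 'grip_force': 0.0, 'width': 0.08719328703501805}
```

View pics/s0.png

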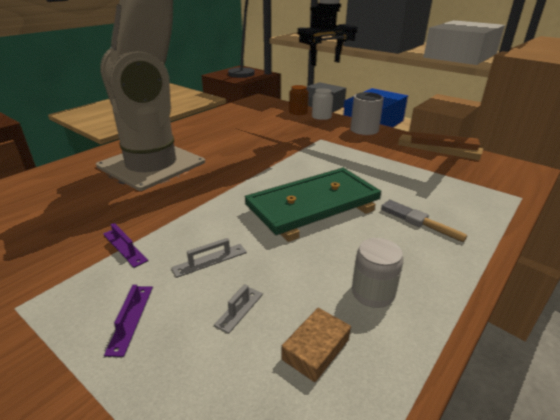

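View pics/d0.png

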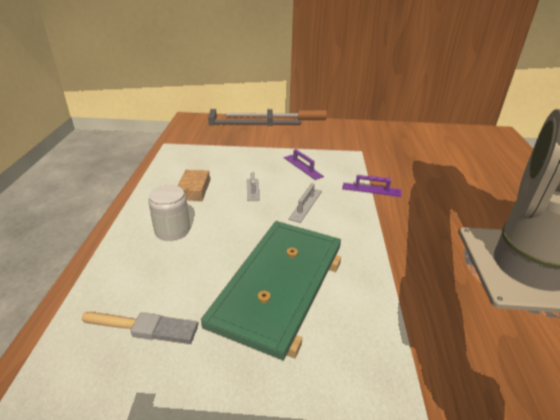

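The scene picture shows the inserts at (292,199) and (335,185), the long grey pull at (209,257), the short one at (240,308), and two purple decoys. The side picture shows the inserts at (292,252) and (264,296), and the long pull at about (306,204).

```bash
cat >> h.py <<'E'
_l=load
def load(f):
    c=_l(f)
    q=np.array(c['rotation'])
    if q.size==4: c['rotation']=R.from_quat(q).as_matrix()
    return c
E
python3 - <<'E'
from h import *
a=load('s0.png');b=load('d0.png')
for n,c,L in(('s',a,[(292,199,.05),(335,185,.05),(175,270,.002),(244,249,.002),(190,257,.04),(229,242,.04)]),('d',b,[(292,252,.05),(264,296,.05),(299,218,.002),(315,190,.002),(300,208,.04),(313,186,.04)])):
    for u,v,z in L: print(n,u,v,px(c,u,v,z).round(4))
for f,n in(('s0.png',(160,225,100,75)),('d0.png',(250,165,100,75))):
    x,y,w,h=n;i=cv2.imread('pics/'+f)[y:y+h,x:x+w];cv2.imwrite('pics/c'+f,cv2.resize(i,None,fx=5,fy=5,interpolation=cv2.INTER_CUBIC))
i=np.hstack([cv2.imread('pics/cs0.png'),cv2.imread('pics/cd0.png')]);cv2.imwrite('pics/c0.png',cv2.resize(i,(800,300)))
E
```

```text
s 292 199 [0.499  0.0441 0.05  ]
s 335 185 [0.5394 0.164  0.05  ]
s 175 270 [ 0.4398 -0.2532  0.002 ]
s 244 249 [ 0.4984 -0.1184  0.002 ]
s 190 257 [ 0.4706 -0.2351  0.04  ]
s 229 242 [ 0.4941 -0.1547  0.04  ]
d 292 252 [0.492  0.0534 0.05  ]
d 264 296 [0.5348 0.1725 0.05  ]
d 299 218 [ 0.4817 -0.1254  0.002 ]
d 315 190 [ 0.4438 -0.2534  0.002 ]
d 300 208 [ 0.4808 -0.1125  0.04  ]
d 313 186 [ 0.4514 -0.2113  0.04  ]
```

View pics/c0.png

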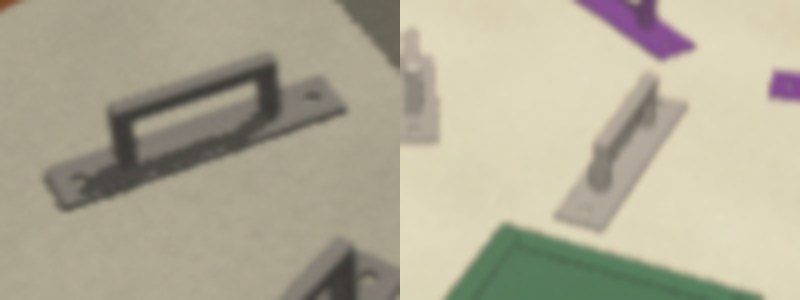

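The crop confirms the long pull: the handle bar is upright, there are holes at both ends, and nothing is close to its sides. Next I move over the panel centre for a wrist look.

Call:
step_arm([
  [[0, 0, 0, -0.45, -0.347, 0, 0], [0, 0, 0, -0.45, -0.347, 0, 0], [0, 0, 0, -0.45, -0.347, 0, 0], [0, 0, 0, -0.45, -0.347, 0, 0], [0, 0, 0, -0.45, -0.347, 0, 0], [0, 0, 0, -0.45, -0.347, 0, 0], [0, 0, 0, -0.45, -0.347, 0, 0], [0, 0, 0, -0.45, -0.347, 0, 0], [0, 0, 0, -0.45, -0.347, 0, 0], [0, 0, 0, -0.45, -0.347, 0, 0], [0, 0, 0, -0.45, -0.347, 0, 0], [0, 0, 0, -0.45, -0.347, 0, 0], [0, 0, 0, -0.45, -0.347, 0, 0]],
])

```text
time: 1.78
ee_pos: [0.5172, 0.1099, 0.2445]
eef_rot: [0.171, 0.985, 0.0, -0.0]
ft_force: [0.6, 0.3, 0.1]
width: 0.0007
grip_force: 0.0
```

Run:
```python
from h import *
shot('wrist','w1.png');print(readout.read_state())
```

```text
{'time': 1.825, 'joint_positions': array([-0.62886348,  0.11418116,  0.36294497,  1.73353861, -0.04233597,
        1.30143643,  0.96904328]), 'joint_vel': array([ 0.00280503, -0.00027965,  0.00590801, -0.00198948,  0.00092825,
       -0.0005839 ,  0.00231256]), 'joint_torque': array([ 1.30895456e-03, -4.29601228e+01,  1.83135543e+00, -3.84314489e+01,
       -4.44699690e-03,  8.63801851e-02, -9.16945806e-03]), 'ee_pos': array([0.5172984 , 0.10958772, 0.24456749]), 'eef_rot': array([ 1.71617284e-01,  9.85163680e-01,  1.67233644e-04, -5.32071577e-05]), 'ft_force': array([ 0.06295725, -0.62115372,  0.42538207]), 'torque': array([-0.01612764, -0.01620543, -0.0139883 ]), 'grip_force': 0.0, 'width': 0.0007115212653017062}
```

View pics/w1.png

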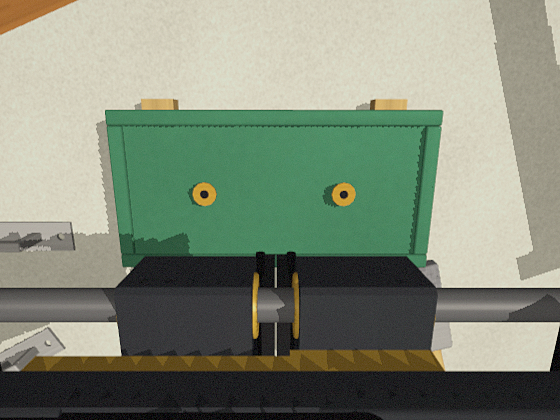

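The wrist picture shows the inserts at (204.5,194) (b) and (343.5,194) (a), nearly level in the image.

Run:
```python
from h import *
c=load('w1.png');i=cv2.imread('pics/w1.png')
hsv=cv2.cvtColor(i,cv2.COLOR_BGR2HSV)
for x0 in(180,320):
    s=hsv[165:225,x0:x0+50]; m=((s[...,0]<35)&(s[...,0]>8)&(s[...,1]>100)).astype('uint8')
    k,_=cv2.findContours(m,cv2.RETR_EXTERNAL,cv2.CHAIN_APPROX_NONE);k=max(k,key=cv2.contourArea)
    (x,y),rad=cv2.minEnclosingCircle(k);x+=x0;y+=165
    print(x,y,rad,[px(c,x,y,z).round(4) for z in(.043,.050)])
i=None
# panel corners inner/outer
P=[px(c,u,v,.045) for u,v in((106,111),(442,111))];print(P,np.linalg.norm(P[1]-P[0]))
```

```text
203.8462905883789 193.50706672668457 12.164381980895996 [array([0.4928, 0.0474, 0.043 ]), array([0.4919, 0.0492, 0.05  ])]
343.0535717010498 193.6428565979004 12.058960914611816 [array([0.537 , 0.1703, 0.043 ]), array([0.5352, 0.1695, 0.05  ])]
[array([ 0.3950815, -0.0046328,  0.045    ]), array([0.49493333, 0.27380392, 0.045     ])] 0.29579958129233175
```

Call:
step_arm([
  [[0, 0, 0, 0.0025, 0.062, 0.03, 0], [0, 0, 0, 0.0025, 0.062, 0.08, 0], [0, 0, 0, 0.0025, 0.062, 0.13, 0], [0, 0, 0, 0.0025, 0.062, 0.16, 0], [0, 0, 0, 0.0025, 0.062, 0.168, 0], [0, 0, 0, 0.0025, 0.062, 0.171, 0], [0, 0, 0, 0.0025, 0.062, 0.174, 0], [0, 0, 0, 0.0025, 0.062, 0.177, 0], [0, 0, 0, 0.0025, 0.062, 0.179, 0], [0, 0, 0, 0.0025, 0.062, 0.18, 0], [0, 0, 0, 0.0025, 0.062, 0.18, 0]],
])

```text
time: 3.2
ee_pos: [0.5372, 0.1682, 0.066]
eef_rot: [0.173, 0.985, 0.001, 0.001]
ft_force: [-1.5, 0.1, 5.5]
width: 0.0004
grip_force: 2.9
```

Call:
step_arm([
  [[0, 0, 0, 0, 0, 0.001, 0], [0, 0, 0, 0, 0, 0.002, 0], [0, 0, 0, 0, 0, 0.0025, 0], [0, 0, 0, 0, 0, 0.0025, 0]],
])

```text
time: 3.7
ee_pos: [0.5373, 0.1682, 0.0652]
eef_rot: [0.173, 0.985, 0.001, 0.001]
ft_force: [-10.8, -2.7, 27.0]
width: 0.0002
grip_force: 13.4
```

Call:
step_arm([
  [[0, 0, 0, 0, 0, -0.03, 0], [0, 0, 0, 0, -0.05, -0.04, 0], [0, 0, 0, 0, -0.1, -0.04, 0], [0, 0, 0, 0, -0.127, -0.035, 0], [0, 0, 0, 0, -0.127, -0.02, 0], [0, 0, 0, 0, -0.127, -0.014, 0], [0, 0, 0, 0, -0.127, -0.01, 0], [0, 0, 0, 0, -0.127, -0.007, 0], [0, 0, 0, 0, -0.127, -0.004, 0], [0, 0, 0, 0, -0.127, -0.002, 0], [0, 0, 0, 0, -0.127, -0.001, 0], [0, 0, 0, 0, -0.127, 0, 0], [0, 0, 0, 0, -0.127, 0, 0]],
])

```text
time: 5.32
ee_pos: [0.4936, 0.0493, 0.065]
eef_rot: [0.172, 0.985, 0.001, -0.0]
ft_force: [-19.6, -1.7, 44.8]
width: 0.0004
grip_force: 22.6
```

Both inserts are home. I lift, move over the long pull, turn the wrist and open the fingers.

Call:
step_arm([
  [[0, 0, 0, 0, 0, -0.06, 0], [0, 0, 0, 0, 0, -0.12, 0], [0, 0, -0.18, -0.01, -0.05, -0.17, 100], [0, 0, -0.36, -0.02, -0.1, -0.17, 100], [0, 0, -0.54, -0.03, -0.15, -0.17, 100], [0, 0, -0.72, -0.04, -0.19, -0.17, 100], [0, 0, -0.9, -0.054, -0.231, -0.17, 100], [0, 0, -1.08, -0.054, -0.231, -0.17, 100], [0, 0, -1.26, -0.054, -0.231, -0.17, 100], [0, 0, -1.44, -0.054, -0.231, -0.17, 100], [0, 0, -1.57, -0.054, -0.231, -0.17, 100], [0, 0, -1.57, -0.054, -0.231, -0.17, 100], [0, 0, -1.57, -0.054, -0.231, -0.17, 100]],
])

```text
time: 6.95
ee_pos: [0.4552, -0.1847, 0.1885]
eef_rot: [-0.435, 0.897, 0.012, -0.074]
ft_force: [-0.5, 0.7, -1.0]
width: 0.0867
grip_force: 0.0
```

Run:
```python
from h import *
shot('wrist','w2.png');s=readout.read_state();print(s['joint_positions'],s['ee_pos'],R.from_quat(s['eef_rot']).as_matrix().round(4))
```

```text
[ 0.82055512  0.22978339 -0.6534169   1.76140659  0.21004621  1.33902502
  2.58536591] [ 0.45520698 -0.18379471  0.18820574] [[-0.6073 -0.7814 -0.1439]
 [-0.7852  0.6179 -0.0416]
 [ 0.1214  0.0878 -0.9887]]
```

View pics/w2.png

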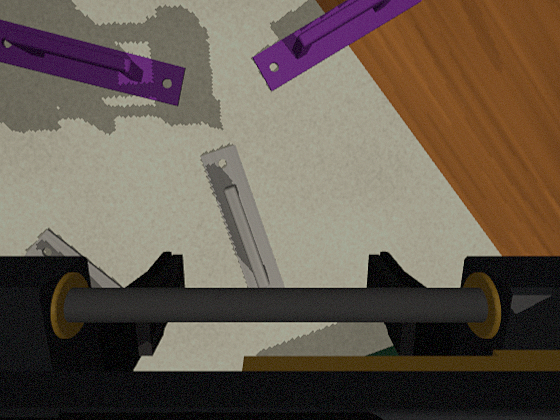

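The wrist picture shows the long pull's hole at (222,163) and its bar from (231,188) to (265,285). The last joint hit its limit with the tool tilted, so I turn the wrist half a turn the other way, which gives the same grasp.

Call:
step_arm([
  [[0, 0, 0.18, 0, 0, 0, 100], [0, 0, 0.36, 0, 0, 0, 100], [0, 0, 0.54, 0, 0, 0, 100], [0, 0, 0.72, 0, 0, 0, 100], [0, 0, 0.9, 0, 0, 0, 100], [0, 0, 1.08, 0, 0, 0, 100], [0, 0, 1.26, 0, 0, 0, 100], [0, 0, 1.44, 0, 0, 0, 100], [0, 0, 1.62, 0, 0, 0, 100], [0, 0, 1.8, 0, 0, 0, 100], [0, 0, 1.98, 0, 0, 0, 100], [0, 0, 2.16, 0, 0, 0, 100], [0, 0, 2.34, 0, 0, 0, 100], [0, 0, 2.52, 0, 0, 0, 100], [0, 0, 2.7, 0, 0, 0, 100], [0, 0, 2.88, 0, 0, 0, 100], [0, 0, 3.06, 0, 0, 0, 100], [0, 0, 3.14, 0, 0, 0, 100], [0, 0, 3.14, 0, 0, 0, 100]],
])

```text
time: 9.38
ee_pos: [0.4553, -0.1852, 0.1889]
eef_rot: [0.897, 0.435, -0.074, -0.011]
ft_force: [0.8, -0.0, -0.9]
width: 0.0873
grip_force: 0.0
```

Run:
```python
from h import *
c=load('w2.png')
h=px(c,222,163,.004);b1=px(c,231,188,.04);b2=px(c,265,285,.04);print(h,b1,b2,np.degrees(np.arctan2(*(b2-b1)[:2])))
s=readout.read_state();M=R.from_quat(s['eef_rot']).as_matrix();print(s['joint_positions'],s['ee_pos'],M.round(4))
D=np.array([[.339,.941,0],[.941,-.339,0],[0,0,-1]]).T
print((R.from_matrix(M.T@D)).as_rotvec(), M.T@(np.array([.464,-.186,.2])-s['ee_pos']))
```

```text
[ 0.44517908 -0.24681486  0.004     ] [ 0.4506948  -0.22604267  0.04      ] [ 0.47994198 -0.14658227  0.04      ] 20.2072669152535
[ 0.53391996  0.18738676 -0.32473883  1.77524557  0.13638897  1.32228285
 -0.49965149] [ 0.45530892 -0.18516151  0.18892329] [[ 0.6105  0.7791 -0.1426]
 [ 0.7825 -0.6211 -0.0438]
 [-0.1227 -0.0848 -0.9888]]
[-0.10422911  0.10836725 -0.3213985 ] [ 0.00329046  0.00635259 -0.0121552 ]
```

Call:
step_arm([
  [[-0.05, 0.054, -0.16, 0.002, 0.004, 0, 100], [-0.104, 0.108, -0.321, 0.004, 0.008, 0, 100], [-0.104, 0.108, -0.321, 0.004, 0.008, 0, 100], [-0.104, 0.108, -0.321, 0.004, 0.008, 0, 100]],
])

```text
time: 9.88
ee_pos: [0.4636, -0.187, 0.1877]
eef_rot: [0.819, 0.573, -0.001, -0.0]
ft_force: [0.5, -0.4, -0.7]
width: 0.0869
grip_force: 0.0
```

Run:
```python
from h import *
shot('wrist','w3.png')
s=readout.read_state();M=R.from_quat(s['eef_rot']).as_matrix();print(s['joint_positions'],s['ee_pos'],M.round(4))
```

```text
[ 0.61569224  0.12161089 -0.34608702  1.84388448  0.04546905  1.18553725
 -0.09397842] [ 0.46378801 -0.18684496  0.18760707] [[ 3.417e-01  9.398e-01 -2.100e-03]
 [ 9.398e-01 -3.417e-01 -4.000e-04]
 [-1.100e-03 -1.900e-03 -1.000e+00]]
```

View pics/w3.png

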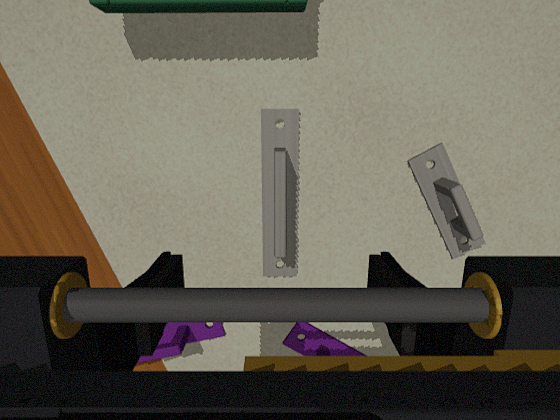

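The wrist picture shows the long pull aligned with the tool, with its holes at (280,123) and (280,265). The short pull is well to the right, its near corner at (408,160).

Run:
```python
from h import *
c=load('w3.png');s=readout.read_state();M=R.from_quat(s['eef_rot']).as_matrix()
a=px(c,280,123,.004);b=px(c,280,265,.004);m=(a+b)/2
print(a,b,np.linalg.norm(a-b),m,np.degrees(np.arctan2(*(a-b)[:2])))
g=m.copy();g[2]=.038
print('delta',M.T@(g-s['ee_pos']))
print('short',[M.T@(px(c,u,v,.004)-m) for u,v in((408,160),(455,257))])
b1=px(c,279.5,148,.04);b2=px(c,280,258,.04);print(b1,b2,(b1+b2)/2)
```

```text
[ 0.48934353 -0.12643175  0.004     ] [ 0.44555765 -0.24778127  0.004     ] 0.1290073956565369 [ 0.46745059 -0.18710651  0.004     ] 19.840685745677796
delta [0.00117292 0.00380851 0.14959906]
short [array([ 0.03331341,  0.11089434, -0.00024257]), array([-0.05646946,  0.16291562, -0.00023864])]
[ 0.48258341 -0.14302596  0.04      ] [ 0.45243134 -0.22771706  0.04      ] [ 0.46750738 -0.18537151  0.04      ]
```

Call:
step_arm([
  [[0, 0, 0, 0.001, 0.0035, 0.05, 60], [0, 0, 0, 0.001, 0.0035, 0.1, 60], [0, 0, 0, 0.001, 0.0035, 0.135, 60], [0, 0, 0, 0.001, 0.0035, 0.149, 60], [0, 0, 0, 0.001, 0.0035, 0.149, 60], [0, 0, 0, 0.001, 0.0035, 0.149, 0], [0, 0, 0, 0.001, 0.0035, 0.149, 0], [0, 0, 0, 0.001, 0.0035, 0.149, 0], [0, 0, 0, 0.001, 0.0035, 0.149, 0], [0, 0, 0, 0.001, 0.0035, 0.149, 0], [0, 0, 0, 0.001, 0.0035, 0.149, 0]],
], squeeze=30)

```text
time: 11.3
ee_pos: [0.467, -0.1876, 0.0386]
eef_rot: [0.818, 0.575, -0.001, -0.0]
ft_force: [0.2, -0.4, 1.1]
width: 0.0097
grip_force: 30.0
```

Gripped (width 9.7 mm, 30 N). I lift straight up and move to a spot beside the inserts for a last look.

Call:
step_arm([
  [[0, 0, 0, 0, 0, -0.015, 0], [0, 0, 0, 0, 0, -0.04, 0], [0, 0, 0, 0, 0, -0.08, 0], [0, 0, 0, 0, 0, -0.12, 0], [0, 0, 0, 0, 0, -0.16, 0], [0, 0, 0, 0.02, 0, -0.19, 0], [0, 0, 0, 0.06, -0.003, -0.19, 0], [0, 0, 0, 0.1, -0.006, -0.19, 0], [0, 0, 0, 0.14, -0.006, -0.19, 0], [0, 0, 0, 0.18, -0.006, -0.19, 0], [0, 0, 0, 0.215, -0.006, -0.19, 0], [0, 0, 0, 0.235, -0.006, -0.19, 0], [0, 0, 0, 0.235, -0.006, -0.19, 0], [0, 0, 0, 0.235, -0.006, -0.19, 0], [0, 0, 0, 0.235, -0.006, -0.19, 0]],
])

```text
time: 13.18
ee_pos: [0.5412, 0.0343, 0.2286]
eef_rot: [0.819, 0.574, -0.001, -0.0]
ft_force: [-0.7, -0.4, -0.8]
width: 0.0093
grip_force: 30.0
```

Run:
```python
from h import *
shot('wrist','w4.png');shot('scene','s4.png');shot('side','d4.png')
s=readout.read_state();M=R.from_quat(s['eef_rot']).as_matrix();print(s['joint_positions'],s['ee_pos'],M.round(4),s['grip_force'])
```

```text
[ 0.32648403  0.20369364 -0.53706407  1.6794871   0.10816428  1.28917116
 -0.5794298 ] [0.54134346 0.03491173 0.22848968] [[ 3.407e-01  9.402e-01 -1.100e-03]
 [ 9.402e-01 -3.407e-01 -4.000e-04]
 [-8.000e-04 -9.000e-04 -1.000e+00]] 29.999892432242632
```

View pics/w4.png

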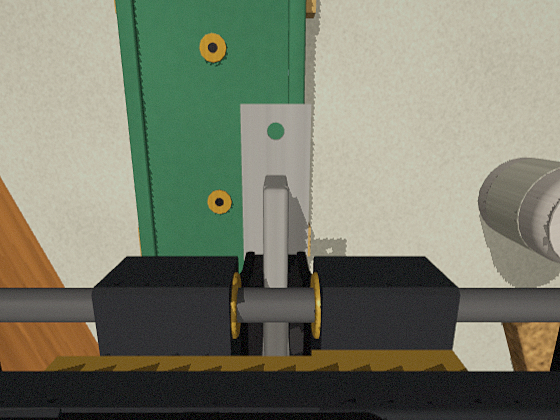

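The wrist picture shows insert a at (213,48), insert b at (219.5,202), and the pull's far hole at (276,131), with the plate lying straight in the hand.

Run:
```python
from h import *
c=load('w4.png');i=cv2.imread('pics/w4.png');hsv=cv2.cvtColor(i,cv2.COLOR_BGR2HSV)
s=readout.read_state();M=R.from_quat(s['eef_rot']).as_matrix();P=[]
for x0,y0 in((190,22),(195,177)):
    t=hsv[y0:y0+50,x0:x0+50];m=((t[...,0]<35)&(t[...,0]>8)&(t[...,1]>100)).astype('uint8')
    k,_=cv2.findContours(m,0,cv2.CHAIN_APPROX_NONE);k=max(k,key=cv2.contourArea)
    (x,y),rad=cv2.minEnclosingCircle(k);P.append(px(c,x+x0,y+y0,.043));print(x+x0,y+y0,rad,P[-1])
d=P[0]-P[1];m=(P[0]+P[1])/2
print('sep',np.linalg.norm(d),'mid',m,'yaw',np.degrees(np.arctan2(*d[:2])))
h=px(c,276,131,.192);hl=M.T@(h-s['ee_pos']);print('hole tool',hl)
for u in(242,311): print(M.T@(px(c,u,104,.194)-s['ee_pos']))
print('mid in tool',M.T@(m-s['ee_pos']))
```

```text
212.40909004211426 47.31818199157715 14.780168533325195 [0.53571438 0.16944205 0.043     ]
219.10000038146973 201.29999923706055 12.300506591796875 [0.49248184 0.04935444 0.043     ]
sep 0.12763262133665837 mid [0.51409811 0.10939825 0.043     ] yaw 19.799298402383574
hole tool [0.06418768 0.00031644 0.03643985]
[ 0.07612901 -0.01500514  0.03444386]
[0.07611093 0.01608117 0.03441703]
mid in tool [ 0.06088902 -0.05083498  0.18548667]
```

Call:
step_arm([
  [[0, 0, 0, 0.03, -0.025, 0, 0], [0, 0, 0, 0.0605, -0.051, 0, 0], [0, 0, 0, 0.0605, -0.051, 0.03, 0], [0, 0, 0, 0.0605, -0.051, 0.06, 0], [0, 0, 0, 0.0605, -0.051, 0.085, 0], [0, 0, 0, 0.0605, -0.051, 0.105, 0], [0, 0, 0, 0.0605, -0.051, 0.118, 0], [0, 0, 0, 0.0605, -0.051, 0.126, 0], [0, 0, 0, 0.0605, -0.051, 0.129, 0], [0, 0, 0, 0.0605, -0.051, 0.129, 0], [0, 0, 0, 0.0605, -0.051, 0.129, 0], [0, 0, 0, 0.0605, -0.051, 0.129, 0]],
])

```text
time: 14.82
ee_pos: [0.5141, 0.1098, 0.0998]
eef_rot: [0.819, 0.574, -0.0, -0.0]
ft_force: [0.5, -0.6, -0.6]
width: 0.0097
grip_force: 30.0
```

Run:
```python
from h import *
shot('wrist','w5.png');shot('scene','s5.png');shot('side','d5.png')
s=readout.read_state();M=R.from_quat(s['eef_rot']).as_matrix();print(s['ee_pos'],M.round(4),s['grip_force'],s['ft_force'])
print('err tool',M.T@(np.array([.5141,.1094,.0986])-s['ee_pos']))
f=[cv2.resize(cv2.imread('pics/'+n)[y:y+90,x:x+120],(400,300),interpolation=cv2.INTER_CUBIC) for n,x,y in(('s5.png',255,140),('d5.png',220,215))]
w=cv2.imread('pics/w5.png')[60:360,80:480]
cv2.imwrite('pics/v5.png',np.vstack([np.hstack(f),np.hstack([w,w*0])]))
```

```text
[0.51394539 0.10974972 0.0995506 ] [[ 3.399e-01  9.405e-01 -9.000e-04]
 [ 9.405e-01 -3.399e-01 -2.000e-04]
 [-5.000e-04 -8.000e-04 -1.000e+00]] 29.999784361571074 [ 0.09236901 -0.15264821 -1.51005694]
err tool [-0.00027584  0.00026502  0.00095054]
```

View pics/v5.png

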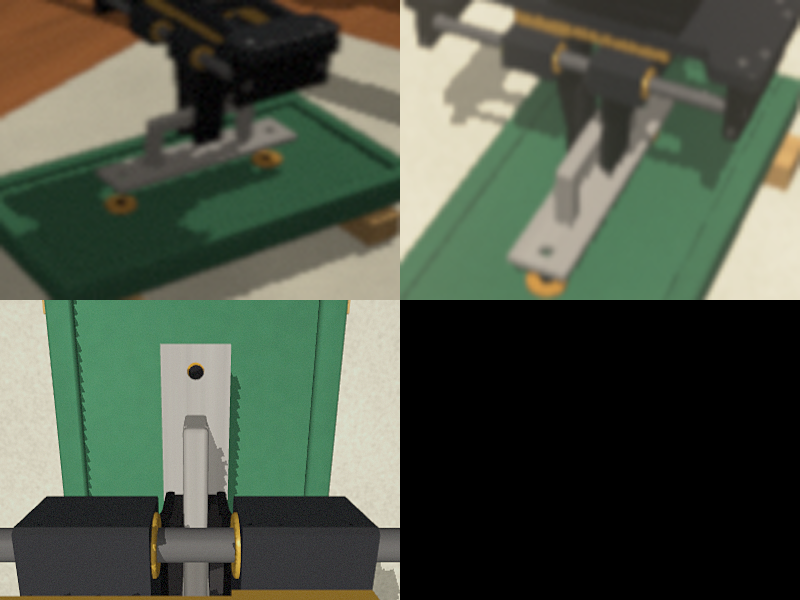

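The plate is level above both inserts. In the wrist view, the dark threaded hole shows through the pull's far hole. The measured alignment error is 0.4 mm and the gap about 18 mm, so I hand it in.

```bash
python3 -c "
from bench import r
print(r.close_job())"
```

```text
the job is handed in; nothing more can be done
None
```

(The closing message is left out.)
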